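Centre two wobbly soaps on their display stands

ROBOT

A 6-joint arm with a two-finger parallel gripper is mounted at the origin on the work surface. World frame = base frame: x ahead of the robot, y to its left, z up, the work surface at z = 0. Lengths are in m, angles in rad, forces in N, time in s.
With the tool pointing down it reaches from about 0.25 to 0.775 m from the base axis. Payload 4 kg.
Tool frame: the origin (TCP) lies between the finger pads; the fingertips stand 8 mm ahead of it and the grasp point (between the pads) lies 11 mm behind it; z points along the fingers, y is the line along which they close (so a half turn about z gives the same grasp; the last joint's range is limited). The gripper opens to 85 mm and grips with 20 to 120 N. Pads are 22 mm wide; open, the fingers measure 114 mm over their backs; the gripper's body (76 mm by 85 mm) begins 54 mm behind the grasp point. The pads swing forward as they close: fully open they stand 13 mm farther back than shut.
Start: joints at [-1.412, 0.087, 1.371, -0, 1.684, -0.103], TCP at [0.142, -0.531, 0.239] pointing down, gripper open.
Joint ranges: [-3.1, 3.1], [-0.76, 2.03], [0.27, 2.55], [-1.08, 4.22], [0.17, 2.65], [-2.57, 2.57]. Speed limits (rad/s): [2.79, 2.79, 3.14, 3.14, 3.14, 3.14].

INTERFACE

Orientations are given as a unit quaternion [w, x, y, z].
In Python, from workcell import move_ptp, move_linear, set_joints, command_gripper, hold, ik, camera, MotionError, sign_off, masks_of, get_time_s, get_qpos, get_joint_velocities, get_joint_torque, get_eef_pos, get_tcp_rot, get_force, get_wrist_torque, get_finger_gap, get_grip_force gives the robot as it stands. Calls block until the motion is done:
- move_ptp(position, orientation): joint-space move of the TCP to a pose.
- move_linear(position, v=0.15, attitude=None): straight line of the TCP; attitude=None keeps the orientation; v is the mean speed in m/s.
- set_joints(angles): joint-space move.
- command_gripper(opening): finger opening in m; the grip force is fixed at half the most; returns when the fingers have stopped.
- hold(seconds).
- ik(position, orientation): joint angles nearest the present ones, or None.
- camera(name): name is "scene" or "side" or "wrist"; returns a dict with "pixels" (480x640x3 uint8, red, green, blue), "fx", "fy", "cx", "cy" (pixels), "pose" (4x4, takes a point from camera to world coordinates). Camera axes: x right, y down, z forward; pixel columns grow to the right and rows downward; lengths in m; the calibration is good to about 2 mm. The wrist camera is an equidistant fisheye: a pixel r from the principal point sees the ray r / f radians off the axis. A picture is of the moment at which its call begins. There is no depth.
A pose or a line that the arm cannot do raises MotionError and nothing moves.
- sign_off(): hands the job in; it is judged then, once.
Trained networks look in a picture, given as the dict that the camera call returned (one of the last four; its "shot" number tells which), for a name from the list of things; names that differ only in an ending like _2 or _b are one class to them, and where a whole thing is asked for, a point or a joint stands for the part that bears it (a point fixed in the world has none). Each returns a list of dicts, best first, with "confidence" (0 to 1); they miss things now and then, are a little off and sometimes report something else, mostly with a low value. They report only what shows in the picture. A call takes as long as a camera call. They do not tell look-alikes from the thing itself.
- masks_of(label, picture): "mask" (480x640 bool, what is visible of it) and "uv" ([column, row] in pixels, amid what is visible of it).
Readings, each from a call of its own:
- get_time_s(): time.
- get_qpos(): joint angles.
- get_joint_velocities(): joint speeds.
- get_joint_torque(): joint torques, N m.
- get_eef_pos(): TCP position.
- get_tcp_rot(): TCP orientation.
- get_force(): force on the tool from outside, world axes, zero at the start.
- get_wrist_torque(): the same for the moment, N m.
- get_finger_gap(): finger opening in m.
- get_grip_force(): force on a finger pad.
Only numpy, scipy, OpenCV 4.12 (cv2) and the standard library are available. Lean on these libraries where they do the work, as an engineer would, in place of code of your own. Each camera call takes 0.05 s, during which the arm holds its last target. There are 200 camera calls.

TASK

The honey-yellow beehive soap on the dark round stand and the lilac dome soap on the pale round stand have both slid off-centre. Push each with light taps of the fingertips, low down because they topple easily, until it stands upright in the middle of its own stand (to about half a centimetre), then take the hand away. Do not pinch, lift or tip the soaps or press hard, and leave everything else where it is.

Things in the scene. Friction and masses are not known exactly. Their poses are not given: they have to be found in the camera images.
- beehive: honey-yellow beehive soap of stacked round coils, loose, 80 to 150 g, 62 mm high. Foot: 30 mm diameter, 0 to 6 mm above the underside; widest coil, the place to tap: 60 mm diameter, 6 to 20 mm; then 54 mm (to 33), 45 mm (to 45), 33 mm (to 55), 18 mm (to 62). Origin at the centre of the underside, z up its axis. Pushed low with about 1 N it slides; pushed high it topples.
- stand_top (a point): centre of the flat top of the dark wooden display stand, a fixed round block 48 mm high, 92 mm diameter at the top, with a thin pale ring of 76 to 83 mm diameter inlaid around the centre; the top face is at this point's height. The beehive soap starts about 18 to 25 mm off this point, in any direction.
- stand2_top (a point): centre of the flat top of the pale wooden stand, of the same shape and size as the dark one, also fixed, with a thin dark ring; the lilac soap starts about 17 to 24 mm off this point, in any direction
- dome: lilac dome-shaped soap, loose, 65 to 125 g, 46 mm high. Foot: 28 mm diameter, 0 to 6 mm above the underside; widest band, the place to tap: 56 mm diameter, 6 to 18 mm; above it a dome narrowing to the top. Origin at the centre of the underside, z up its axis. Pushed low with about 1 N it slides; pushed high it rocks or topples.
- blue_bar: bar of soap (grey with blue swirls) lying flat, 85 x 58 x 30 mm; origin at the centre of its underside; leave alone
- green_bar: bar of soap (green with cream swirls) lying flat, 85 x 58 x 30 mm; origin at the centre of its underside; leave alone
- peach_bar: bar of soap (peach with cream swirls) lying flat, 85 x 58 x 30 mm; origin at the centre of its underside; leave alone
- oil_bottle: amber bottle with black cap, 52 mm diameter, 120 mm high, upright; origin at the centre of its underside; leave alone
- stamp: brass soap stamp with a wooden grip, standing on its 38 mm face, 70 mm high; origin at the centre of its underside; leave alone
- planer: wooden soap planer lying flat, 100 x 55 x 22 mm with a small knob to 40 mm; origin at the centre of its underside; leave alone
Mind the look-alikes: they are no part of the job. What is shaped like the beehive but blue or red is not meant.

How it is judged:
At the end, for the whole second after the job is handed in: Each soap's axis is within 7 mm of the centre of its own stand, and it stands upright (within 0.08 rad) on the stand's top, at rest; every other loose thing is within 20 mm of where it began (horizontal distance between beehive and stand_top below 0.007 m and z of beehive in the frame of stand_top between -0.004 and 0.004 m and angle between each of beehive, dome's own z axis and vertical below 0.08 rad and linear speed of each of beehive, dome below 0.01 m/s and horizontal distance between dome and stand2_top below 0.007 m and z of dome in the frame of stand2_top between -0.004 and 0.004 m and distance of each of blue_bar, green_bar, peach_bar, oil_bottle, stamp, planer from where it was at the start of the episode below 0.02 m); the robot touches nothing.
It fails at once if a display soap is tipped by more than 0.35 rad (angle between any of beehive, dome's own z axis and vertical above 0.35 rad).
It fails at once if a display soap is lifted more than 10 mm off its stand or falls from it (z of beehive in the frame of stand_top above 0.01 m or z of beehive in the frame of stand_top below -0.012 m or z of dome in the frame of stand2_top above 0.01 m or z of dome in the frame of stand2_top below -0.012 m).
It fails at once if a display soap is pinched or pressed with more than 12 N (contact force between the fingers and beehive above 12 N or contact force between the fingers and dome above 12 N).
It fails at once if a display soap is struck so that it moves faster than 0.3 m/s (linear speed of any of beehive, dome above 0.3 m/s).
It fails at once if another loose thing is moved more than 20 mm (distance of any of blue_bar, green_bar, peach_bar, oil_bottle, stamp, planer from where it was at the start of the episode above 0.02 m).
It also fails if it takes over 45 s, if anything falls off the work surface, if the arm or the gripper's body presses on something with over 40 N, if the wrist force passes 120 N, or if a joint passes its speed limit or range.

## Working session

There is one attempt and no reset: what is moved stays moved. The work goes in short steps, each a Python script; the robot and the scene stay as the last script left them, time stands still between calls to the robot, and variables do not carry over. Pictures are saved under pics/ and viewed, at most 10 in all, crops included, and the job is handed in when it is done.

```bash
mkdir -p pics; ls; python3 - <<'E'
from workcell import *
import cv2,numpy as np
ims=[]
for n in ["scene","side"]:
    c=camera(n); cv2.imwrite(f"pics/{n}0.png",c["pixels"][:,:,::-1])
    print(n,c["fx"],c["cx"],c["cy"],np.round(c["pose"],3).tolist())
    for l in ["beehive","dome","stand_top","stand2_top"]:
        try: print(l,[(np.round(m["uv"]).tolist(),round(m["confidence"],2),int(m["mask"].sum())) for m in masks_of(l,c)])
        except Exception as e: print(l,e)
print(get_time_s())
E
```

```text
pics
scene 598.2950014855501 305.526793303079 236.01676616586843 [[-0.597, 0.68, -0.426, 1.063], [0.802, 0.509, -0.313, 0.399], [0.004, -0.528, -0.849, 1.111], [0.0, 0.0, 0.0, 1.0]]
beehive [([257.0, 186.0], 0.82, 639), ([308.0, 228.0], 0.71, 598), ([224.0, 155.0], 0.65, 513)]
dome [([356.0, 267.0], 0.83, 573), ([165.0, 165.0], 0.3, 1056)]
stand_top [([252.0, 205.0], 0.71, 1220), ([255.0, 126.0], 0.21, 873)]
stand2_top [([366.0, 274.0], 0.78, 1205)]
side 537.8112899098115 318.94397890407976 234.24251363424378 [[-0.86, -0.363, 0.359, 0.077], [-0.51, 0.625, -0.59, 0.77], [-0.01, -0.691, -0.723, 0.987], [0.0, 0.0, 0.0, 1.0]]
beehive [([342.0, 241.0], 0.93, 470), ([402.0, 187.0], 0.85, 427), ([364.0, 197.0], 0.56, 446)]
dome [([292.0, 269.0], 0.6, 465), ([444.0, 205.0], 0.52, 801)]
stand_top [([352.0, 212.0], 0.78, 762)]
stand2_top [([444.0, 203.0], 0.25, 741)]
0.5
```

View pics/scene0.png

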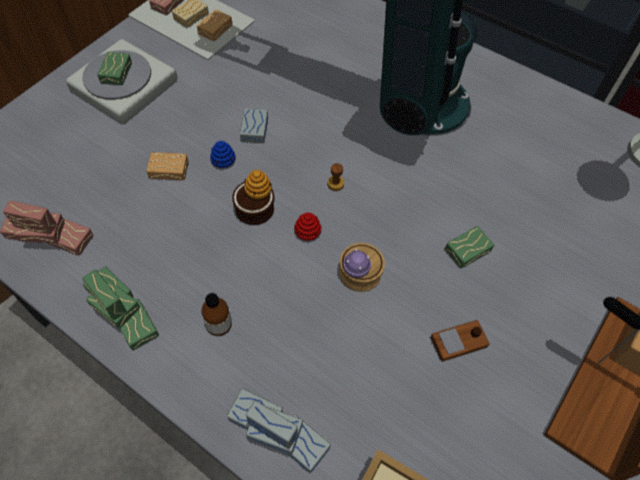

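View pics/side0.png

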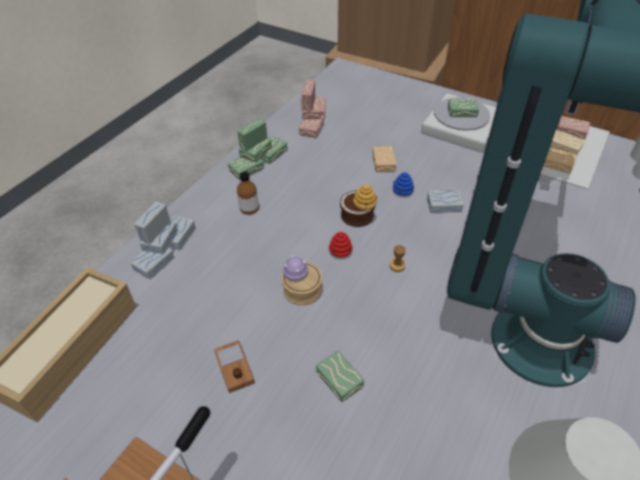

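The scene image shows three beehives: blue (224,155), yellow (257,186) on the dark ringed stand, and red (308,228). The yellow one is meant because of its colour and its stand. The lilac dome at (356,263) is on the pale stand at (362,268). Next I'll take close wrist views.

```bash
cat > h.py <<'E'
from workcell import *
import cv2,numpy as np
from scipy.spatial.transform import Rotation as R
def ray(c,uv):
    uv=np.atleast_2d(np.asarray(uv,float)); x=(uv[:,0]-c["cx"])/c["fx"]; y=(uv[:,1]-c["cy"])/c["fy"]
    if c.get("fish"):
        r=np.hypot(x,y)+1e-12; d=np.c_[x/r*np.sin(r),y/r*np.sin(r),np.cos(r)]
    else: d=np.c_[x,y,np.ones(len(x))]
    return d@c["pose"][:3,:3].T
def plane(c,uv,z):
    d=ray(c,uv); o=c["pose"][:3,3]; return (o+d*((z-o[2])/d[:,2])[:,None])[:,:2]
def proj(c,P):
    p=(np.asarray(P)-c["pose"][:3,3])@c["pose"][:3,:3]
    if c.get("fish"):
        r=np.hypot(p[:,0],p[:,1])+1e-12; t=np.arctan2(r,p[:,2]); x,y=p[:,0]/r*t,p[:,1]/r*t
    else: x,y=p[:,0]/p[:,2],p[:,1]/p[:,2]
    return np.c_[c["cx"]+c["fx"]*x,c["cy"]+c["fy"]*y]
def shot(n,save=None):
    c=camera(n); c["pose"]=np.array(c["pose"]); c["fish"]=n=="wrist"
    if save: cv2.imwrite(f"pics/{save}.png",c["pixels"][:,:,::-1])
    return c
def q(yaw):  # tool down, tool x axis along yaw
    m=np.array([[np.cos(yaw),np.sin(yaw),0],[np.sin(yaw),-np.cos(yaw),0],[0,0,-1]])
    return R.from_matrix(m).as_quat(scalar_first=True)
E
python3 - <<'E'
from h import *
for n,pp in dict(scene=dict(bee=(257,188),st=(253,196),dome=(357,263),st2=(362,262),red=(308,230),blue=(223,158),stamp=(336,180),bot=(218,325)),side=dict(bee=(365,200),st=(357,204),dome=(295,268),st2=(302,276),red=(341,247),blue=(404,187),stamp=(398,262),bot=(248,205))).items():
    c=shot(n)
    for k,v in pp.items(): print(n,k,plane(c,v,0.048 if k in("st","st2") else .065 if k in("bee","dome") else .015).round(3))
c=shot("wrist","w0"); T=np.eye(4); qq=np.array(get_tcp_rot());print(qq, get_eef_pos(), c["fx"],c["cx"],c["cy"])
T[:3,:3]=R.from_quat(qq,scalar_first=True).as_matrix(); T[:3,3]=get_eef_pos()
print((np.linalg.inv(T)@c["pose"]).round(3), get_qpos())
E
```

```text
scene bee [[ 0.504 -0.143]]
scene st [[ 0.517 -0.145]]
scene dome [[0.528 0.135]]
scene st2 [[0.511 0.137]]
scene red [[ 0.498 -0.009]]
scene blue [[ 0.457 -0.288]]
scene stamp [[ 0.351 -0.039]]
scene bot [[ 0.783 -0.019]]
side bee [[ 0.496 -0.144]]
side st [[ 0.514 -0.138]]
side dome [[0.528 0.134]]
side st2 [[0.51  0.134]]
side red [[ 0.491 -0.014]]
side blue [[ 0.45  -0.293]]
side stamp [[ 0.351 -0.04 ]]
side bot [[ 0.777 -0.022]]
[7.94545497e-05 9.91443023e-01 1.30540130e-01 5.58880932e-06] [ 0.14235099 -0.53129306  0.23935983] 371.64829954431775 318.35817568734694 239.20361644544352
[[-0.001 -0.959 -0.282  0.071]
 [ 1.    -0.001  0.     0.001]
 [-0.    -0.282  0.959 -0.135]
 [ 0.     0.     0.     1.   ]] [-1.41210130e+00  8.71881656e-02  1.37067545e+00  6.80238687e-06
  1.68356988e+00 -1.03131717e-01]
```

View pics/w0.png

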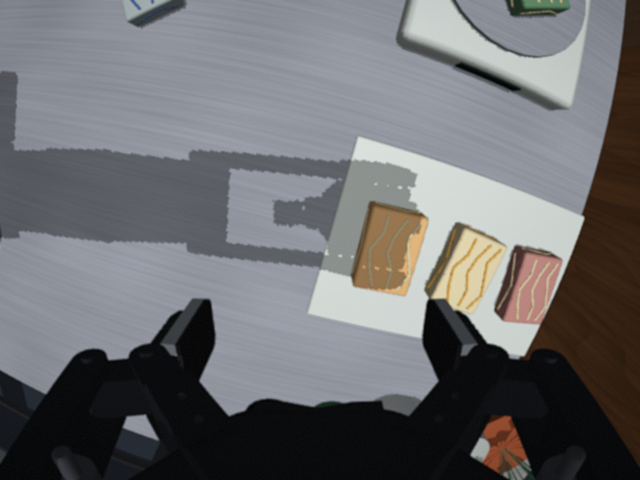

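The wrist view shows the open fingers at (190,335) and (450,335), with clear sight ahead of them. I'll close the gripper and look at each stand from above.

```bash
python3 - <<'E'
from h import *
command_gripper(0.0); print(get_time_s())
move_ptp([0.455,-0.141,0.20],q(0)); print(get_time_s()); a=shot("wrist","wb")
move_ptp([0.45,0.135,0.20],q(0)); b=shot("wrist","wd"); print(get_time_s())
cv2.imwrite("pics/both.png",np.hstack([a["pixels"][:330,120:520],b["pixels"][:330,120:520]])[:,:,::-1])
np.savez("views.npz",a=a["pixels"],pa=a["pose"],b=b["pixels"],pb=b["pose"],k=[a[k] for k in("fx","fy","cx","cy")])
for l,c,u in (("beehive",a,(.5,-.143,.07)),("dome",b,(.528,.135,.07))):
    print(l,proj(c,[u]),[(np.round(m["uv"]).tolist(),round(m["confidence"],2),int(m["mask"].sum())) for m in masks_of(l,c)])
E
```

```text
1.4167
3.2417
4.4083
beehive [[318.83048205 169.4555001 ]] [([481.0, 219.0], 0.87, 3227), ([176.0, 172.0], 0.82, 3405), ([326.0, 170.0], 0.75, 5196)]
dome [[315.55010216 123.88527492]] [([321.0, 126.0], 0.94, 4486)]
```

View pics/both.png

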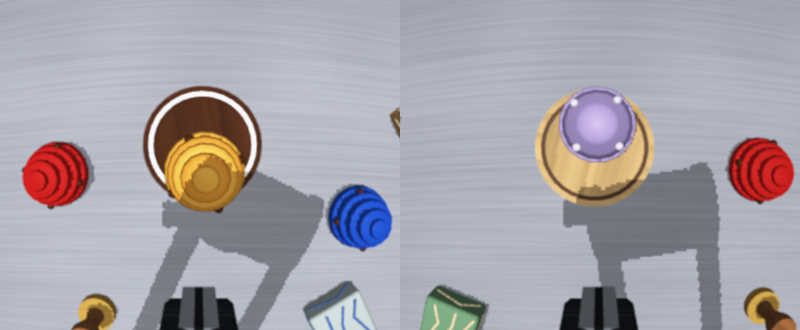

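```bash
cat >> h.py <<'E'
from scipy.optimize import minimize
PROF=dict(beehive=[(15,0),(30,6),(30,20),(27,20),(27,33),(22.5,45),(16.5,55),(9,62)],
          dome=[(14,0),(28,6),(28,18),(24,30),(16,40),(6,46)])
ST=dict(beehive=np.array([.515,-.141]),dome=np.array([.51,.135]))
ANG=np.linspace(0,2*np.pi,180,endpoint=False); CS=np.c_[np.cos(ANG),np.sin(ANG)]
ZT=.048
def sil(c,kind,xy):
    P=np.vstack([np.c_[xy+CS*r/1e3,np.full(180,ZT+h/1e3)] for r,h in PROF[kind]])
    m=np.zeros((480*4,640*4),np.uint8); cv2.fillConvexPoly(m,cv2.convexHull((proj(c,P)*4+1.5).round().astype(np.int32)),1)
    return cv2.resize(m*255,(640,480),interpolation=cv2.INTER_AREA)/255.
def soapmask(c,kind):
    hsv=cv2.cvtColor(c["pixels"],cv2.COLOR_RGB2HSV)
    lo,hi=((12,130,85),(35,255,255)) if kind=="beehive" else ((115,45,50),(150,255,255))
    m=cv2.inRange(hsv,lo,hi)
    n,l,s,cc=cv2.connectedComponentsWithStats(cv2.morphologyEx(m,cv2.MORPH_CLOSE,np.ones((5,5))))
    p=proj(c,[[*ST[kind],ZT+.03]])[0]
    k=max(range(1,n),key=lambda i:s[i,4]*(np.hypot(*(cc[i]-p))<80))
    pts=np.argwhere(l==k)[:,::-1].astype(np.int32); o=np.zeros(m.shape,np.uint8)
    cv2.fillConvexPoly(o,cv2.convexHull(pts),1); return o
def fitsoap(c,kind,m):
    f=lambda v:np.abs(sil(c,kind,np.array(v))-m).sum()
    p=plane(c,np.argwhere(m)[:,::-1].mean(0),ZT+.02)[0]
    r=minimize(f,p,method="Nelder-Mead",options=dict(initial_simplex=[p,p+[.006,0],p+[0,.006]],xatol=1e-4,fatol=1))
    return r.x,r.fun/m.sum()
def fitstand(c,kind,m):
    g=cv2.GaussianBlur(cv2.cvtColor(c["pixels"],cv2.COLOR_RGB2GRAY),(3,3),0).astype(float)
    mm=cv2.dilate(m,np.ones((9,9))); s=1 if kind=="beehive" else -1
    def sm(xy,r):
        u=proj(c,np.c_[xy+CS*r,np.full(180,ZT)]).astype(np.float32)
        ok=cv2.remap(mm.astype(np.float32),u[:,0],u[:,1],1)<.01
        return cv2.remap(g.astype(np.float32),u[:,0],u[:,1],1)[:,0],ok[:,0]
    def f(v):
        v=np.array(v); a,oa=sm(v,.03975); b,ob=sm(v,.0365); d,od=sm(v,.0435); ok=oa&ob&od
        return -np.mean((np.clip(s*(a-b),-60,60)+np.clip(s*(a-d),-60,60))[ok]) if ok.sum()>40 else 0
    best=min(((f((x,y)),x,y) for x in ST[kind][0]+np.arange(-.015,.0151,.001) for y in ST[kind][1]+np.arange(-.015,.0151,.001)))
    p=np.array(best[1:]); r=minimize(f,p,method="Nelder-Mead",options=dict(initial_simplex=[p,p+[.001,0],p+[0,.001]],xatol=5e-5,fatol=.01))
    return r.x,r.fun
def measure(c,kind,save=None):
    m=soapmask(c,kind); s,e=fitsoap(c,kind,m); t,g=fitstand(c,kind,m)
    print(kind,"soap",s.round(4),"err",round(e,3),"stand",t.round(4),"score",round(g,1),"off mm",((s-t)*1e3).round(1))
    if save:
        im=c["pixels"][:,:,::-1].copy()
        for r in(.03975,.046): cv2.polylines(im,[proj(c,np.c_[t+CS*r,np.full(180,ZT)]).round().astype(np.int32)],True,(0,255,0))
        for x in cv2.findContours((sil(c,kind,s)>.5).astype(np.uint8),0,1)[0]: cv2.polylines(im,[x],True,(255,0,255))
        cv2.imwrite(f"pics/{save}.png",im)
    return s,t
E
python3 - <<'E'
from h import *
v=np.load("views.npz"); ims=[]
for k,n,kind in(("a","pa","beehive"),("b","pb","dome")):
    c=dict(zip(("fx","fy","cx","cy"),v["k"]),pixels=v[k],pose=v[n],fish=True); measure(c,kind,"f"+k)
    ims.append(cv2.resize(cv2.imread(f"pics/f{k}.png")[60:240,220:420],None,fx=2,fy=2))
cv2.imwrite("pics/fit.png",np.hstack(ims))
E
```

```text
beehive soap [ 0.4988 -0.1468] err 0.03 stand [ 0.516 -0.146] score -120.0 off mm [-17.2  -0.8]
dome soap [0.5283 0.134 ] err 0.057 stand [0.5106 0.136 ] score -119.9 off mm [17.7 -1.9]
```

View pics/fit.png

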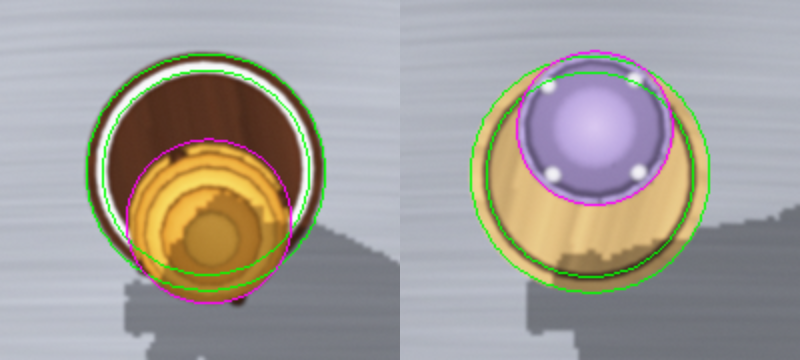

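```bash
python3 - <<'E'
s=open("h.py").read()
s=s.replace('a,oa=sm(v,.03975); b,ob=sm(v,.0365); d,od=sm(v,.0435); ok=oa&ob&od','A=[sm(v,r) for r in(.0385,.03975,.041)]; B=[sm(v,r) for r in(.036,.037,.0425,.0435)]; ok=np.all([k[1] for k in A+B],0); a=np.mean([k[0] for k in A],0); b=np.mean([k[0] for k in B],0)')
s=s.replace('np.mean((np.clip(s*(a-b),-60,60)+np.clip(s*(a-d),-60,60))[ok])','np.mean((s*(a-b))[ok])')
open("h.py","w").write(s)
E
python3 - <<'E'
from h import *
v=np.load("views.npz"); ims=[]
for k,n,kind in(("a","pa","beehive"),("b","pb","dome")):
    c=dict(zip(("fx","fy","cx","cy"),v["k"]),pixels=v[k],pose=v[n],fish=True); measure(c,kind,"g"+k)
    ims.append(cv2.resize(cv2.imread(f"pics/g{k}.png")[60:240,220:420],None,fx=2,fy=2))
cv2.imwrite("pics/fit2.png",np.hstack(ims))
E
```

```text
beehive soap [ 0.4988 -0.1468] err 0.03 stand [ 0.5171 -0.1455] score -144.8 off mm [-18.3  -1.3]
dome soap [0.5283 0.134 ] err 0.057 stand [0.5105 0.1362] score -66.1 off mm [17.8 -2.1]
```

View pics/fit2.png

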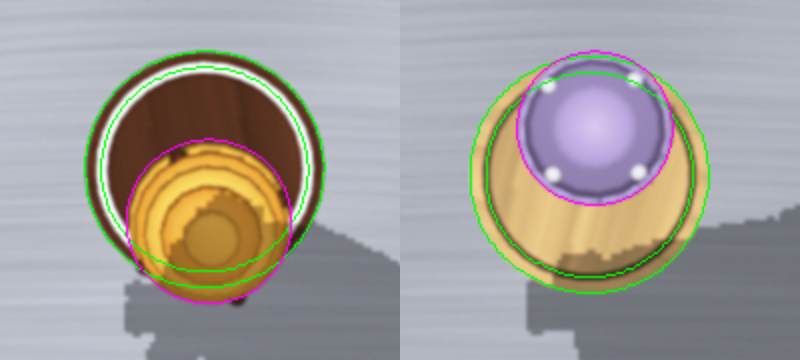

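The fits agree with the picture: each soap is about 18 mm off its centre, and both lie along ±x. The closed fingertips appear in the image where a tip 8 mm ahead of the TCP would be. I'll push the dome first, from its far side.

```bash
cat >> h.py <<'E'
ZP=.059
def start(soap,stand,gap):   # go behind the soap, face it, low
    d=stand-soap; d/=np.linalg.norm(d); yaw=np.arctan2(d[1],d[0])
    p=soap-d*gap; 
    move_ptp([*p,.17],q(yaw)); move_linear([*p,ZP],v=.12); return d
def push(target,d,reach,v=.025):  # bring the soap centre to target
    move_linear([*(target-d*reach),ZP],v=v)
E
python3 - <<'E'
from h import *
s=np.array([.5283,.1340]); t=np.array([.5105,.1362])
d=start(s,t,.060); print(get_time_s(),get_eef_pos(),get_force())
c=shot("wrist"); m0=measure(c,"dome")
push(t-d*.012,d,.038,v=.04); print(get_time_s(),get_force())
c=shot("wrist","d1"); measure(c,"dome","d1"); print(get_time_s(),get_eef_pos())
E
```

```text
8.175 [0.58862684 0.12676041 0.06012257] [ 0.54357344 -0.34216681  0.18404038]
dome soap [0.5286 0.1341] err 0.065 stand [0.5103 0.1363] score -89.2 off mm [18.2 -2.2]
9.075 [ 1.28824961  0.01989723 -0.07479024]
dome soap [0.5205 0.1349] err 0.07 stand [0.5105 0.1362] score -90.7 off mm [10.  -1.3]
9.125 [0.56023795 0.13004453 0.05904317]
```

View pics/d1.png

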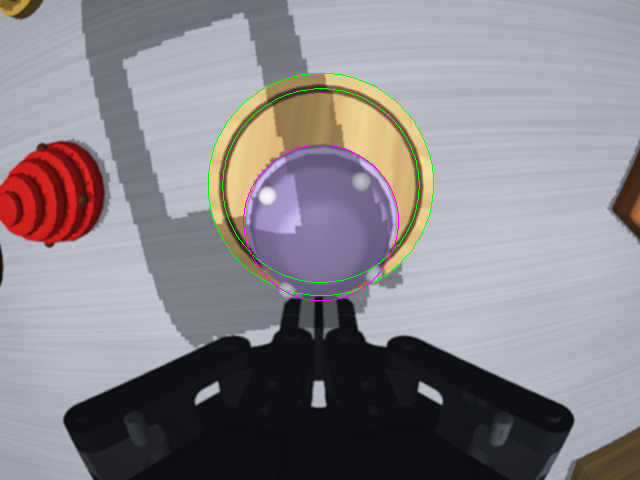

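The soap is upright and moves with the push, with an effective reach of 39.7 mm. Continuing.

```bash
python3 - <<'E'
from h import *
d=np.array([-.9924,.1227])
for k in range(2):
    c=shot("wrist"); s,t=measure(c,"dome"); rem=(t-s)@d
    if rem<.0008: break
    p=np.array(get_eef_pos())[:2]; move_linear([*(p+d*(rem-(.0015 if k==0 else 0))),ZP],v=.025)
c=shot("wrist"); s,t=measure(c,"dome")
p=np.array(get_eef_pos())[:2]; move_linear([*(p-d*.025),ZP],v=.06)
c=shot("wrist","d2"); measure(c,"dome","d2"); print(get_time_s(),get_force())
E
```

```text
dome soap [0.5205 0.1348] err 0.071 stand [0.5104 0.1362] score -90.4 off mm [10.1 -1.4]
dome soap [0.5122 0.136 ] err 0.073 stand [0.5105 0.1362] score -90.3 off mm [ 1.7 -0.2]
dome soap [0.5107 0.1362] err 0.074 stand [0.5105 0.1362] score -89.3 off mm [ 0.2 -0.1]
dome soap [0.511 0.136] err 0.072 stand [0.5105 0.1362] score -86.5 off mm [ 0.5 -0.2]
10.6333 [0.23492756 0.29535994 0.03969274]
```

View pics/d2.png

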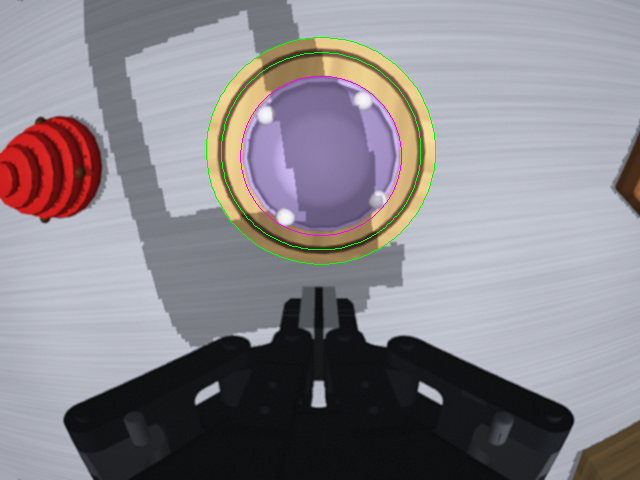

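The dome is centred to about 0.5 mm and upright. Now the beehive, pushed from the near side.

```bash
python3 - <<'E'
from h import *
p=get_eef_pos(); move_linear([p[0]+.01,p[1],.17],v=.2)
s=np.array([.4988,-.1468]); t=np.array([.5171,-.1455])
d=start(s,t,.062); print(get_time_s(),get_eef_pos())
c=shot("wrist"); s,t=measure(c,"beehive"); 
push(s,d,.0365,v=.04); print(get_force())
c=shot("wrist","b1"); measure(c,"beehive","b1"); print(get_time_s(),get_eef_pos())
E
```

```text
14.45 [ 0.43765406 -0.15150325  0.05988158]
beehive soap [ 0.4979 -0.147 ] err 0.075 stand [ 0.5173 -0.1454] score -177.3 off mm [-19.4  -1.6]
[-0.20993324  0.12684558  0.52537203]
beehive soap [ 0.5026 -0.1464] err 0.063 stand [ 0.5172 -0.1454] score -177.7 off mm [-14.5  -1. ]
15.3167 [ 0.46141926 -0.14953467  0.05885866]
```

View pics/b1.png

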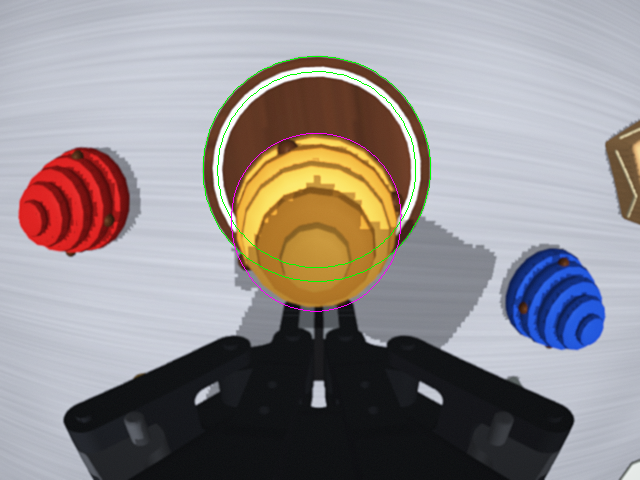

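It is upright and moving. Continuing the same way.

```bash
python3 - <<'E'
from h import *
d=np.array([.9975,.0708])
for k in range(4):
    c=shot("wrist"); s,t=measure(c,"beehive"); rem=(t-s)@d
    if rem<.0008: break
    p=np.array(get_eef_pos())[:2]; move_linear([*(p+d*min(.006,rem if rem<.003 else rem-.0012)),ZP],v=.025)
c=shot("wrist"); measure(c,"beehive")
p=np.array(get_eef_pos())[:2]; move_linear([*(p-d*.03),ZP],v=.06)
move_linear([*(p-d*.045),.17],v=.15)
c=shot("wrist"); measure(c,"beehive","b2"); print(get_time_s(),get_force())
E
```

```text
beehive soap [ 0.5026 -0.1465] err 0.062 stand [ 0.5172 -0.1455] score -177.6 off mm [-14.5  -1.1]
beehive soap [ 0.5086 -0.1458] err 0.058 stand [ 0.5171 -0.1454] score -178.0 off mm [-8.5 -0.4]
beehive soap [ 0.5148 -0.1455] err 0.057 stand [ 0.5171 -0.1454] score -178.0 off mm [-2.3 -0.1]
beehive soap [ 0.517  -0.1456] err 0.058 stand [ 0.5171 -0.1454] score -178.3 off mm [-0.1 -0.2]
beehive soap [ 0.5172 -0.1452] err 0.058 stand [ 0.5171 -0.1454] score -178.2 off mm [0.1 0.2]
beehive soap [ 0.5164 -0.1456] err 0.014 stand [ 0.5171 -0.1453] score -147.3 off mm [-0.8 -0.3]
18.2 [-0.52421157  0.58486126 -0.68106042]
```

View pics/b2.png

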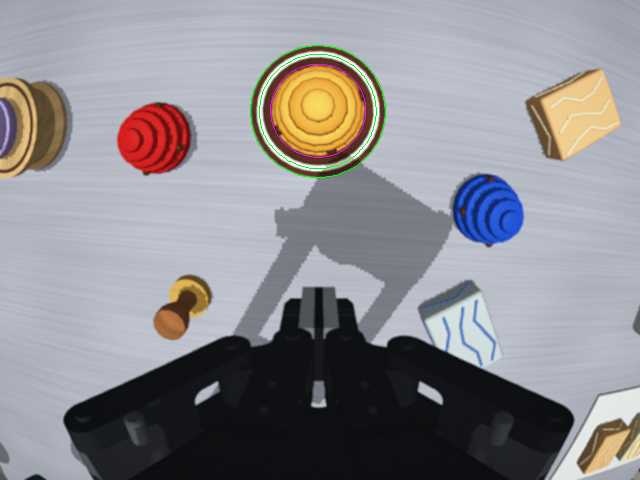

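The beehive at (318,105) is upright and centred to within 1 mm, the hand is clear, and nothing else has moved.

```bash
python3 -c "
from h import *
hold(.3); print(sign_off())"
```

```text
the job is handed in; nothing more can be done
None
```

I pushed both soaps to within about 1 mm of their stand centres by my camera measurements. Both stood upright with the hand clear, and I handed the job in at about 18.5 s; the hand-in call did not return a verdict.

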